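# Weigh two amber bottles against each other and load the heavier one

## Robot

A 6-joint arm with a two-finger parallel gripper is mounted at the origin on a cart in front of the work surface, level with it; the furniture and walls round the work are solid. World frame = base frame: x ahead of the robot, y to its left, z up, the work surface at z = 0. Lengths are in m, angles in rad, forces in N, time in s.
With the tool pointing down it reaches from about 0.35 to 0.8 m from the base axis. Payload 7.3 kg.
Tool frame: the origin (TCP) lies midway between the tips of the shut fingers; the grasp point (between the pads) lies 19 mm behind it; z points along the fingers, y is the line along which they close (so a half turn about z gives the same grasp; the last joint's range is limited). The gripper opens to 85 mm and grips with 20 to 120 N. Pads are 22 mm wide; open, the fingers measure 114 mm over their backs; the gripper's body (76 mm by 85 mm) begins 54 mm behind the grasp point. The pads swing forward as they close: fully open they stand 13 mm farther back than shut.
Start: joints at [-1.327, 0.342, 1.524, -0, 1.275, -0.146], TCP at [0.2, -0.486, 0.231] pointing down, gripper open.
Joint ranges: [-2.53, 2.53], [-0.77, 2.02], [0.04, 2.7], [-1, 4.14], [0.28, 2.66], [-3.11, 3.11]. Speed limits (rad/s): [2.57, 2.57, 3.14, 3.14, 3.14, 3.14].

## Interface

Orientations are given as a unit quaternion [w, x, y, z].
In Python, from bench import arm, get_image, job gives the robot as it stands. The module is installed in compiled form; this text tells all that it offers.
- The arm moves only by the shell command python3 -m pendant 'ROWS' [FORCE]. ROWS is JSON, a list that holds one entry, the list of rows, each a list of 5 numbers: the shift along the tool's x, y, z in cm, then the turn about the tool's z in rad, then the closure, from -1 (fully open) to 1 (shut). In form: [[[x, y, z, spin, jaw], ...]]. A call has exactly 5 rows; each row is the pose to reach, as a shift and turn from the pose commanded when the call began, along the tool's axes at that moment; what a row does not reach only later rows make up. A row lasts 1/10 s, in which the tool goes at most 50 mm and 8.59 degrees, less where a joint would pass 70% of its speed; a pose out of reach is approached as far as the arm can. A call with a gripper value outside its range is refused whole. The fingers move at their own pace and stop on an object; FORCE is the grip in N (left out, the last holds). Time passes only in rows, so rows that repeat a pose let the fingers close, or fill a call up. It gives the time, the measured TCP pose, the force, the opening and the grip force at its end, in the units of the state.
- arm.state(): the state, without advancing time (a new reading comes with each control period).
- get_image(name): name is "side" or "top"; returns a dict with "img" (420x560x3 uint8, red, green, blue), "z_map" (420x560 float32, m along the optical axis (not along the pixel's ray), 0 where there is no reading), "vfov" (degrees; the focal length in pixels is half the picture's height over the tangent of half this angle, whatever the lens; pixels are square), "cx", "cy" (the principal point, pixels), "R" (3x3) and "t" (3): a world point X has camera coordinates R X + t. Camera axes: x right, y down, z forward; pixel columns grow to the right and rows downward; lengths in m; the calibration is good to about 2 mm. A picture is of the moment at which its call begins.
- job.job_done(): hands the job in; it is judged then, once.
The state is a dict: "clock": time; "joint_pos": joint angles; "qvel": joint speeds; "joint_efforts": joint torques, N m; "eef_pos": TCP position; "tcp_rot": TCP orientation; "wrist_force": force on the tool from outside, world axes, zero at the start; "wrist_torque": the same for the moment, N m; "gripper_width": finger opening in m; "grip_force": force on a finger pad.
Only numpy, scipy, OpenCV 4.12 (cv2) and the standard library are available. Lean on these libraries where they do the work, as an engineer would, in place of code of your own. Each camera call takes 0.05 s, during which the arm holds its last target. There are 200 camera calls.

## Task

The two amber reagent bottles look alike, but one is fresh and the other nearly spent. Set them gently down on opposite pans of the balance, let go of both and let it settle; then take the bottle whose side drops, stand it in the analyser's loading bay with its broad shoulder towards the catch and press it straight down, no harder than needed, until the spring catch holds it fully home. Leave the other bottle standing on its pan and do not tip the bottles or push the things round about.

Things in the scene. Friction and masses are not known exactly. Their poses are not given: they have to be found in the camera images.
- bottle_1: amber bottle with brown screw cap, 33 (its x) by 56 (its y) by 94 mm high. Origin: centre of its underside, z up. Sides upright to 68 mm, flat shoulder at 77 mm; the cap, 20 mm across, sits 8 mm off centre to -y, so the broad shoulder is on its +y side. Grip across the 33 mm sides, about 62 mm above the foot. One bottle weighs about 0.15 kg, the other 0.24 kg; looks do not tell which
- bottle_2: the other amber bottle, the same to look at; origin and axes as bottle_1
- balance: two-pan balance fixed to the deck; grey base 90 (its x) by 236 mm (its y). Origin: centre of the base's underside, z up. The beam lies along y and rocks 0.1 rad either way about a pivot 54 mm up; it is damped, turns almost freely and, when empty, stays where it was left (its angle is not reported). The pans stay level
- balance_left (a point): where the centre of the left steel pan's floor is with the beam level, 85 mm along the balance's +y and 75 mm above the deck (this point is fixed and does not rock); at the end stops the pan is 8.5 mm lower or higher. The pan is a tray 50 (x) by 74 mm (y) with a 3.5 mm rim; a bottle stands on it with its y along the balance's y, within 4 mm of the centre. Axes as the balance
- balance_right (a point): the same point for the right steel pan, 85 mm along the balance's -y
- bay: loading bay, dark base fixed to the deck. Origin: base's underside, on the axis of the pocket, z up. A grey cradle is clamped on the base's four rods with its underside 8 to 36 mm above the deck; this height differs each time and is not reported. The pocket for one bottle is 37 (x) by 60 mm (y), its flared walls 49 mm high above the cradle's underside
- bay_catch_side (a point): point on the base 70 mm from the pocket's axis to +y: the catch is on this side. An aluminium post (y 45 to 67 mm, 117 mm high from the cradle's underside) bears a steel spring bolt: tip 17 mm from the axis, flat below at 95 mm, bevelled above up to 123 mm; it yields (1 to 2 N) as a bottle goes down past it. The bottle goes in upright, axes parallel to the bay's, its +y side here
- bay_home_lowest (a point): middle of a bottle's foot when home, if the cradle is clamped lowest: 25 mm above the deck (highest: 53 mm). The pocket's sprung floor, with a rubber pad, lifts the foot 6 mm above home unless the bolt has snapped over the shoulder; it snaps just below home, 2 mm above the floor's stop. The springs ask for 10 to 12 N on the bottle; a push that goes on rising to 13 N means the stop
- timer: white timer, 46 by 58 by 18 mm, a bystander; origin: centre of its underside
- petri_dish: covered round dish, 62 mm across, 14 mm high, a bystander; origin: centre of its underside
- cap_opener: blue cap opener, 25 by 90 by 12 mm, a bystander; origin: centre of its underside
- label_roll: white roll of labels, 58 mm across, 24 mm high, a bystander; origin: centre of its underside

How it is judged:
By the outcome, as a careful person would: the job done as asked, in the order asked, and still so for the second after the job is handed in, with the robot touching nothing.
It also fails if it takes over 72 s, if anything falls off the work surface, if the arm or the gripper's body presses on something with over 40 N, if the wrist force passes 120 N, or if a joint passes its speed limit or range.

## Working session

There is one attempt and no reset: what is moved stays moved. The work goes in short steps, Python scripts to look and compute and a shell command to move; the robot and the scene stay as the last step left them, time stands still between calls to the robot, and variables do not carry over. Pictures are saved under pics/ and viewed, at most 10 in all, crops included, and the job is handed in when it is done.

```bash
mkdir -p pics; cat > h.py <<'E'
import numpy as np,cv2
from bench import arm,get_image,job
def cam(n):
    d=get_image(n); d['f']=210/np.tan(np.radians(d['vfov'])/2); np.savez('last_'+n,**d); return d
def load(n): return np.load('last_'+n+'.npz')
def cloud(d):
    v,u=np.mgrid[0:420,0:560]; z=d['z_map'].astype(float)
    c=np.stack([(u-d['cx'])/d['f']*z,(v-d['cy'])/d['f']*z,z],-1)
    return (c-d['t'])@d['R']
E
python3 - <<'E'
from h import *
print(arm.state())
for n in('side','top'):
    d=cam(n); print(n,d['f'],d['cx'],d['cy'],-d['R'].T@d['t'],d['R'])
    cv2.imwrite(f'pics/{n}0.png',cv2.resize(d['img'][:,:,::-1],(800,600),interpolation=cv2.INTER_CUBIC))
E
```

```text
{'clock': 0.0, 'joint_pos': array([-1.32700588e+00,  3.42722416e-01,  1.52504411e+00,  4.18411417e-06,
        1.27541018e+00, -1.45980776e-01]), 'qvel': array([-0.00128299,  0.00073553, -0.00250206,  0.00037626,  0.00097472,
       -0.00031381]), 'joint_efforts': array([ 2.08305205e-04, -4.33677220e+01, -2.46012157e+01, -1.97955642e-04,
        7.92350475e-03,  1.86016536e-09]), 'eef_pos': array([ 0.1994173 , -0.48520157,  0.23061667]), 'tcp_rot': array([-7.91178825e-04,  9.81069639e-01,  1.93653652e-01, -3.67199834e-05]), 'wrist_force': array([-0.20885772, -0.49013934,  1.1401388 ]), 'wrist_torque': array([ 0.00286172, -0.00792705, -0.02156875]), 'grip_force': 0.0, 'gripper_width': 0.08563849344642209}
side 398.64156432369873 279.61087258401477 208.51071109056713 [0.57524208 0.67249621 0.53219771] [[-0.99892202 -0.03819151  0.02638557]
 [-0.04232597  0.51597971 -0.85555447]
 [ 0.01906049 -0.855749   -0.51703999]]
top 453.64965018618034 284.7922783396188 210.8389442908756 [ 0.43960484 -0.06636359  1.0365713 ] [[ 0.02449608 -0.99960815  0.01354616]
 [-0.98871782 -0.02622772 -0.14747603]
 [ 0.14777352 -0.00978074 -0.98897286]]
```

View pics/side0.png

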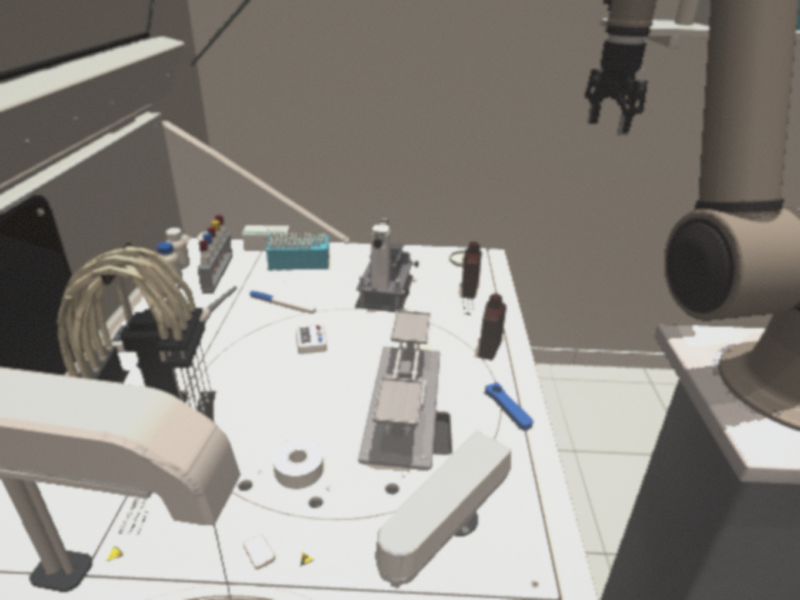

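View pics/top0.png

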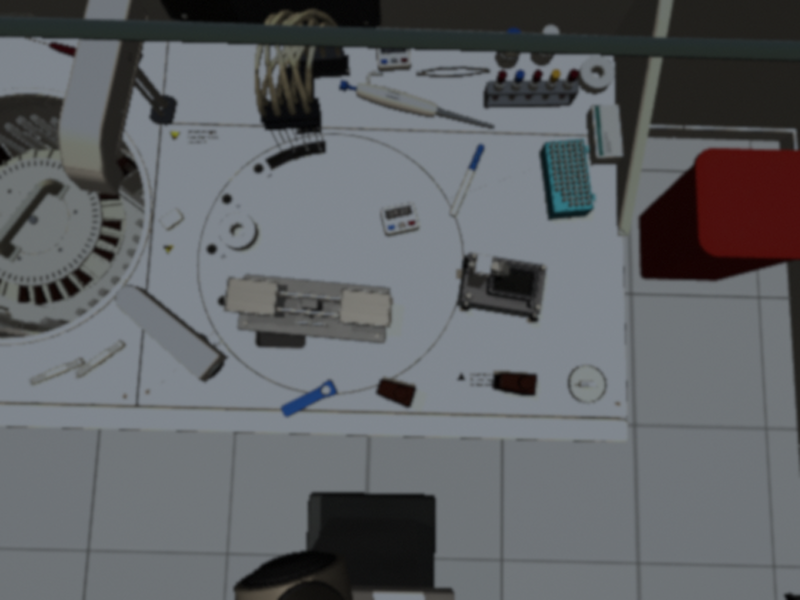

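The side view shows bottles at (492,327) and (471,270), the balance at (402,400) and the bay at (385,275). In the top view the bottles are at (397,391) and (515,383), the balance spans (225–392, 278–340), and the bay is at (503,287) with its post at the left (~483,268).

```bash
python3 - <<'E'
from h import *
T=load('top');S=load('side')
a=T['img'][165:290,250:400,::-1]; cv2.imwrite('pics/t1.png',cv2.convertScaleAbs(cv2.resize(a,(720,600),interpolation=cv2.INTER_CUBIC),alpha=1.6))
a=S['img'][145:335,235:385,::-1]; cv2.imwrite('pics/s1.png',cv2.resize(a,(474,600),interpolation=cv2.INTER_CUBIC))
for n,d in(('top',T),('side',S)):
    P=cloud(d); im=d['img'].astype(int)
    z=P[...,2]
    for nm,(x0,x1,y0,y1) in {'b1':(.2,.36,-.2,-.1),'b2':(.2,.36,-.40,-.2),'bal':(.3,.5,-.18,.2),'bay':(.36,.5,-.40,-.22)}.items():
        m=(P[...,0]>x0)&(P[...,0]<x1)&(P[...,1]>y0)&(P[...,1]<y1)&(d['z_map']>0)
        h,e=np.histogram(z[m],np.arange(-.01,.18,.005))
        print(n,nm,[(round(float(b),3),int(c)) for b,c in zip(e,h) if c>3])
E
```

```text
top b1 []
top b2 []
top bal [(-0.01, 83), (-0.005, 4311), (0.0, 3605), (0.005, 80), (0.01, 262), (0.015, 12), (0.05, 5), (0.065, 28), (0.07, 82), (0.075, 175), (0.08, 8), (0.09, 51), (0.095, 23)]
top bay [(-0.01, 33), (-0.005, 1917), (0.0, 1590), (0.005, 84), (0.01, 62), (0.015, 6), (0.065, 14), (0.07, 78), (0.075, 149), (0.08, 7), (0.085, 6), (0.09, 58), (0.095, 18)]
side b1 []
side b2 []
side bal [(-0.01, 55), (-0.005, 1325), (0.0, 3742), (0.005, 107), (0.01, 335), (0.015, 30), (0.02, 30), (0.025, 27), (0.03, 31), (0.035, 28), (0.04, 31), (0.045, 30), (0.05, 34), (0.055, 29), (0.06, 30), (0.065, 37), (0.07, 50), (0.075, 115), (0.08, 14), (0.085, 17), (0.09, 40), (0.095, 15)]
side bay [(-0.01, 12), (-0.005, 249), (0.0, 608), (0.005, 28), (0.01, 22), (0.015, 6), (0.02, 5), (0.03, 5), (0.04, 6), (0.045, 8), (0.055, 5), (0.06, 5), (0.065, 4), (0.07, 19), (0.075, 62), (0.08, 10), (0.085, 15), (0.09, 20), (0.095, 13)]
```

View pics/t1.png

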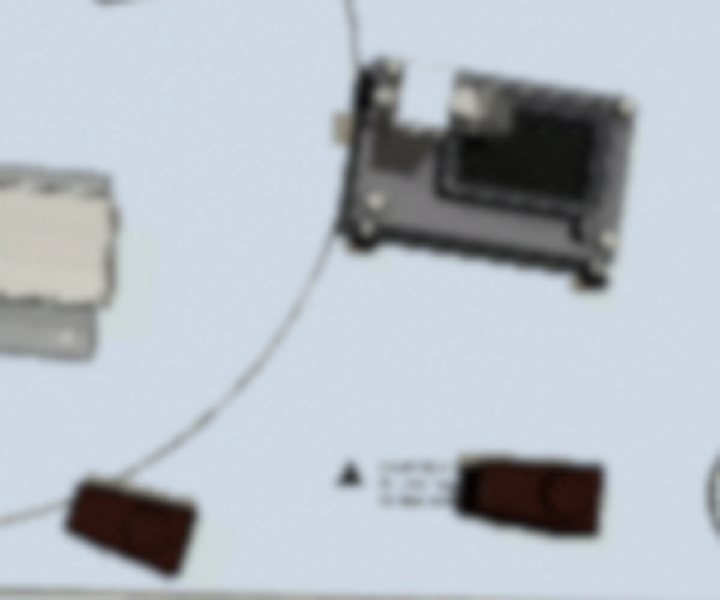

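View pics/s1.png

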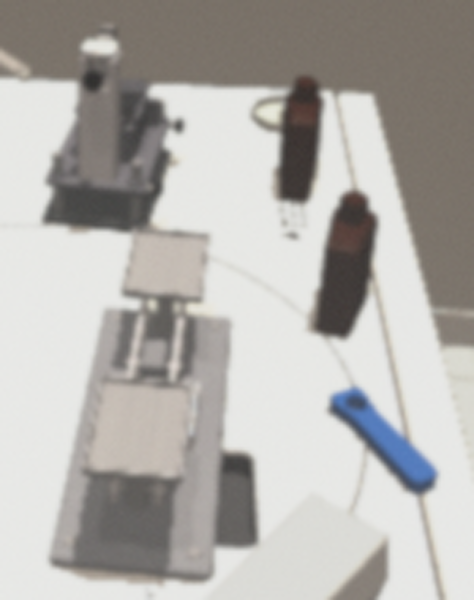

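The crops show both bottles with their caps towards world −y (right in the top view), so each broad shoulder faces +y. The bay's post is on the left, so the catch side is also +y. The bay's pocket mouth is at about crop (525,150). The balance's left (near side camera) and right pans look nearly level.

```bash
cat >> h.py <<'E'
def proj(d,X):
    c=np.asarray(X)@d['R'].T+d['t']; return np.stack([c[:,0]/c[:,2]*d['f']+d['cx'],c[:,1]/c[:,2]*d['f']+d['cy']],-1)
def bottle_pts(p):
    x,y,a,z0=p; L=[]
    for sx in(-1,1):
        for sy in(-1,1):
            L+=[(sx*.0165,sy*.028,0),(sx*.0165,sy*.028,.068),(sx*.011,sy*.0225,.077)]
    for t in np.linspace(0,6.28,24):L+=[(.01*np.cos(t),-.008+.01*np.sin(t),.094)]
    L=np.array(L);c,s=np.cos(a),np.sin(a)
    return np.c_[x+c*L[:,0]-s*L[:,1],y+s*L[:,0]+c*L[:,1],z0+L[:,2]]
def brown(d):
    im=d['img'].astype(int); r,g,b=im[...,0],im[...,1],im[...,2]
    return ((im.sum(-1)<240)&(r>g+8)).astype(np.uint8)
E
python3 - <<'E'
from h import *
T=load('top');S=load('side')
PT=cloud(T);PS=cloud(S)
def w(u,v): print('top',(u,v),PT[int(v),int(u)].round(3))
for u,v in((250+130/4.8,165+525/4.8),(250+540/4.8,165+495/4.8),(250+420/4.8,165+95/4.8),(250+525/4.8,165+150/4.8),(250+400/4.8,165+220/4.8),(250/800*560,298*.7),(366*.7,307*.7)): w(u,v)
for n,d,P in(('t',T,PT),('s',S,PS)):
    m=brown(d); m&=((P[...,0]>.2)&(P[...,0]<.45)&(P[...,1]>-.45)&(P[...,1]<0)).astype(np.uint8)
    k,l,st,c=cv2.connectedComponentsWithStats(m)
    print(n,[(st[i].tolist(),P[l==i].min(0).round(3),P[l==i].max(0).round(3)) for i in range(1,k) if st[i][4]>60])
# ortho height map
xs,ys=(.25,.55),(-.42,.12)
H=np.zeros((300,540))
for P,d in((PT,T),(PS,S)):
    m=d['z_map']>0;q=P[m]
    r=((xs[1]-q[:,0])*1000).astype(int);c=((ys[1]-q[:,1])*1000).astype(int)
    ok=(r>=0)&(r<300)&(c>=0)&(c<540)&(q[:,2]>.004)&(q[:,2]<.2)
    np.maximum.at(H,(r[ok],c[ok]),q[ok,2])
H=cv2.dilate(H,np.ones((2,2)))
img=cv2.applyColorMap(np.clip(H/.16*255,0,255).astype(np.uint8),cv2.COLORMAP_JET);img[H==0]=0
cv2.imwrite('pics/ortho.png',cv2.resize(img,(800,444)))
E
```

```text
top (277.0833333333333, 274.375) [ 0.449 -0.063  0.094]
top (362.5, 268.125) [ 0.466 -0.242  0.074]
top (337.5, 184.79166666666666) [ 0.629 -0.178  0.151]
top (359.375, 196.25) [ 0.624 -0.239  0.055]
top (333.33333333333337, 210.83333333333334) [ 0.593 -0.183  0.043]
top (175.0, 208.6) [0.583 0.159 0.075]
top (256.2, 214.89999999999998) [ 0.575 -0.014  0.07 ]
t [([265, 274, 24, 10, 131], array([ 0.431, -0.086,  0.073]), array([ 0.449, -0.038,  0.097]))]
s []
```

View pics/ortho.png

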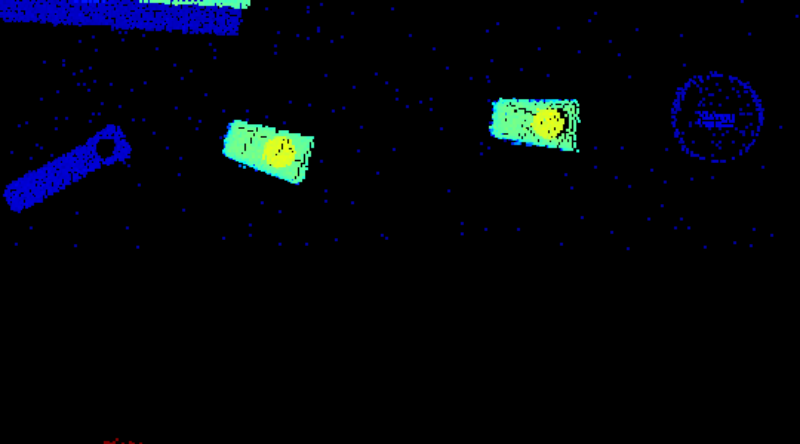

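The ortho map shows two clean bottle outlines, with cap circles at (278,152) and (548,123). The depth is good, so I will fit poses to it.

```bash
cat >> h.py <<'E'
from scipy.optimize import minimize
def fitbottle(ds,p0,z0=0.0,r=.06):
    ms=[]
    for d in ds:
        P=cloud(d); ms.append(((np.hypot(P[...,0]-p0[0],P[...,1]-p0[1])<r)&(P[...,2]>z0+.006)).astype(np.uint8))
    K=4
    def cost(p):
        J=0
        for d,m in zip(ds,ms):
            h=cv2.convexHull(proj(d,bottle_pts([p[0],p[1],p[2],z0])).astype(np.float32))
            M=cv2.resize(m,None,fx=K,fy=K,interpolation=cv2.INTER_NEAREST); q=np.zeros_like(M)
            cv2.fillConvexPoly(q,np.round((h+.5)*K).astype(np.int32),1)
            J+=1-(M&q).sum()/(M|q).sum()
        return J
    s=np.array([.006,.006,.1]); sim=np.array([p0]+[np.array(p0)+s*e for e in np.eye(3)])
    R=minimize(cost,p0,method='Nelder-Mead',options=dict(initial_simplex=sim,xatol=1e-4,fatol=1e-4)); return R.x,R.fun
E
python3 - <<'E'
from h import *
T=load('top');S=load('side')
PT=cloud(T);PS=cloud(S)
for p0 in((.448,-.06,-.2),(.468,-.243,-.05)):
    for ds in([T],[S],[T,S]): x,f=fitbottle(ds,p0); print(x.round(4),round(f,3))
def pts(P,d,x0,x1,y0,y1,z0,z1):
    return P[(P[...,0]>x0)&(P[...,0]<x1)&(P[...,1]>y0)&(P[...,1]<y1)&(P[...,2]>z0)&(P[...,2]<z1)&(d['z_map']>0)]
def rect(q,nm):
    if len(q)<5: print(nm,len(q));return
    (c,s,a)=cv2.minAreaRect((q[:,:2]*1000).astype(np.float32)); print(nm,len(q),np.round(c,1),np.round(s,1),round(a,1),'z',np.median(q[:,2]).round(4))
for n,d,P in(('t',T,PT),('s',S,PS)):
    rect(pts(P,d,.48,.65,-.1,.22,.006,.018),n+' base')
    rect(pts(P,d,.5,.65,.02,.22,.055,.1),n+' panL')
    rect(pts(P,d,.5,.65,-.1,.02,.055,.1),n+' panR')
    rect(pts(P,d,.55,.68,-.30,-.15,.142,.16),n+' posttop')
    q=pts(P,d,.52,.70,-.32,-.12,.006,.2); rect(q,n+' bay')
    h,e=np.histogram(q[:,2],np.arange(0,.2,.004)); print([(round(float(b),3),int(c)) for b,c in zip(e,h) if c>3])
xs,ys=(.54,.70),(-.30,-.13)
H=np.zeros((320,340))
for P,d in((PT,T),(PS,S)):
    q=P[d['z_map']>0]
    r=((xs[1]-q[:,0])*2000).astype(int);c=((ys[1]-q[:,1])*2000).astype(int)
    ok=(r>=0)&(r<320)&(c>=0)&(c<340)&(q[:,2]>.004)&(q[:,2]<.2)
    np.maximum.at(H,(r[ok],c[ok]),q[ok,2])
H=cv2.dilate(H,np.ones((4,4)))
img=cv2.applyColorMap(np.clip(H/.16*255,0,255).astype(np.uint8),cv2.COLORMAP_JET);img[H==0]=0
cv2.imwrite('pics/ortho2.png',cv2.resize(img,(637,600)))
E
```

```text
[ 0.4497 -0.0607 -0.2687] 0.73
[ 0.4464 -0.0702 -0.202 ] 0.111
[ 0.4478 -0.0622 -0.1941] 0.863
[ 0.4665 -0.2431 -0.0127] 0.117
[ 0.4673 -0.2513 -0.1202] 0.129
[ 0.4683 -0.2428 -0.1084] 0.276
t base 2077 [564.2  54.2] [276.3 117.9] 86.0 z 0.01
t panL 1261 [555.3 119.8] [198.6 113. ] 89.3 z 0.078
t panR 783 [573.2 -14.3] [69.9 52.5] 86.3 z 0.0713
t posttop 215 [ 626.2 -190.2] [44.4 28.1] 77.0 z 0.1491
t bay 2195 [ 621.  -220.1] [139.3  98.9] 81.7 z 0.0554
[(0.004, 65), (0.008, 84), (0.032, 15), (0.036, 339), (0.04, 363), (0.044, 62), (0.048, 41), (0.052, 176), (0.056, 234), (0.06, 54), (0.064, 31), (0.068, 41), (0.072, 79), (0.076, 133), (0.08, 69), (0.084, 11), (0.088, 5), (0.092, 6), (0.096, 5), (0.1, 6), (0.104, 5), (0.108, 7), (0.116, 9), (0.12, 7), (0.124, 9), (0.128, 22), (0.132, 28), (0.136, 45), (0.14, 34), (0.144, 60), (0.148, 122), (0.152, 22)]
s base 2368 [579.1  73.2] [237.8  90.1] 86.1 z 0.0106
s panL 1305 [552.  119.2] [196.4 113.7] 87.0 z 0.0793
s panR 508 [572.9 -15. ] [71.6 51.9] 85.8 z 0.072
s posttop 108 [ 628.3 -189. ] [43.6 27.4] 85.7 z 0.1497
s bay 1664 [ 618.6 -219.9] [141.9  93.2] 82.2 z 0.0491
[(0.004, 85), (0.008, 241), (0.012, 8), (0.016, 13), (0.02, 9), (0.024, 10), (0.028, 8), (0.032, 25), (0.036, 117), (0.04, 252), (0.044, 55), (0.048, 48), (0.052, 52), (0.056, 73), (0.06, 52), (0.064, 42), (0.068, 45), (0.072, 37), (0.076, 50), (0.08, 41), (0.084, 20), (0.088, 22), (0.092, 19), (0.096, 18), (0.1, 18), (0.104, 23), (0.108, 19), (0.112, 18), (0.116, 20), (0.12, 8), (0.124, 12), (0.128, 31), (0.132, 34), (0.136, 18), (0.14, 20), (0.144, 21), (0.148, 69), (0.152, 9)]
```

View pics/ortho2.png

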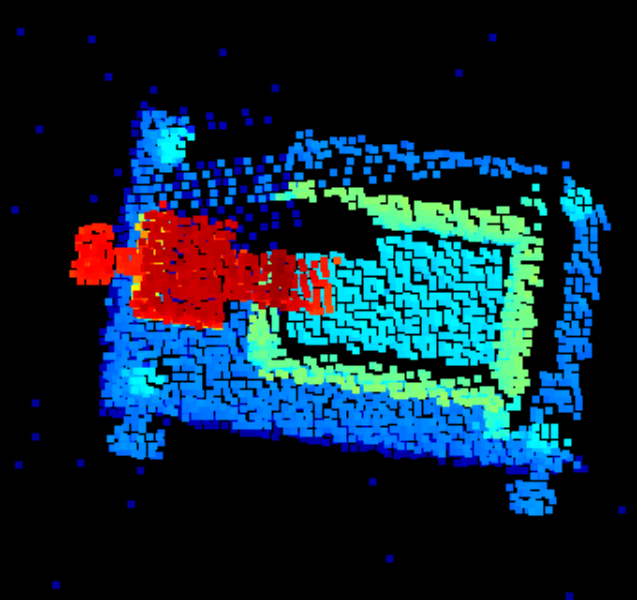

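The ortho map shows the pocket walls (green, z≈0.08) with corners near (265,190), (540,222), (525,405) and (248,375). The post is at (180,270) with its top at z≈0.150, and the pad inside is at z≈0.056. That puts home at about 0.050. Next I'll refine these.

```bash
cat >> h.py <<'E'
def merged(ds):
    return np.concatenate([cloud(d)[d['z_map']>0] for d in ds])
def clean(q,k=4,r=.005):
    from scipy.spatial import cKDTree
    return q[cKDTree(q).query(q,k=k+1)[0][:,-1]<r]
def rect(q,nm=''):
    q=clean(q);(c,s,a)=cv2.minAreaRect((q[:,:2]*1000).astype(np.float32)); print(nm,len(q),np.round(c,1),np.round(s,1),round(a,1),'z',np.median(q[:,2]).round(4))
def rfit(q,hx,hy,p0,nm=''):
    # rectangle of known half-sizes enclosing points: penalise points outside, and pull each side to its points
    q=clean(q)[:,:2]
    def cost(p):
        c,s=np.cos(p[2]),np.sin(p[2]); d=q-p[:2]; X=d@[c,s];Y=d@[-s,c]
        return np.minimum(np.maximum(np.abs(X)-hx,np.abs(Y)-hy).clip(0),.004).sum()*1e3+0.02*len(q)*0
    R=minimize(cost,p0,method='Nelder-Mead',options=dict(initial_simplex=np.array([p0]+[np.array(p0)+np.array([.005,.005,.08])*e for e in np.eye(3)])))
    print(nm,R.x.round(4),'out mm/pt',round(R.fun/len(q),3)); return R.x
def goto(x,y,z,ang=None):
    s=arm.state(); w,i,j,k=s['tcp_rot']
    from scipy.spatial.transform import Rotation as Q
    M=Q.from_quat([i,j,k,w]).as_matrix(); d=(np.array([x,y,z])-s['eef_pos'])@M*100
    ya=np.arctan2(M[1,1],M[0,1]); sp=0
    if ang is not None: sp=-((ang-ya+np.pi/2)%np.pi-np.pi/2)
    print('t',round(s['clock'],2),'eef',s['eef_pos'].round(4),'yang',ya.round(3),'-> shift cm',d.round(2),'spin',round(float(sp),3),'j6',s['joint_pos'][5].round(2))
E
python3 - <<'E'
from h import *
T=load('top');S=load('side')
for nm,ds in(('T',[T]),('S',[S]),('TS',[T,S])):
    M=merged(ds)
    for b,p0 in(('A',(.448,-.062,-.2)),('B',(.468,-.243,-.06))):
        q=M[(np.hypot(M[:,0]-p0[0],M[:,1]-p0[1])<.05)]
        c=clean(q[(q[:,2]>.088)&(q[:,2]<.1)]); cc,r=cv2.minEnclosingCircle((c[:,:2]*1000).astype(np.float32)); print(nm,b,'cap',len(c),np.round(cc,1),round(r,1),np.median(c[:,2]).round(4))
        rect(q[(q[:,2]>.012)&(q[:,2]<.085)],'  body');rfit(q[(q[:,2]>.012)&(q[:,2]<.085)],.0165,.028,p0,'  fit')
        s=q[(q[:,2]>.066)&(q[:,2]<.083)]; rect(s,'  shoulder')
    q=M[(abs(M[:,0]-.62)<.05)&(abs(M[:,1]+.235)<.055)&(M[:,2]>.07)&(M[:,2]<.088)]; rect(q,nm+' walls')
    q=M[(abs(M[:,0]-.62)<.08)&(abs(M[:,1]+.22)<.09)&(M[:,2]>.034)&(M[:,2]<.047)]; rect(q,nm+' cradle')
    q=M[(abs(M[:,0]-.626)<.03)&(abs(M[:,1]+.185)<.017)&(M[:,2]>.146)&(M[:,2]<.158)]; rect(q,nm+' posttop')
M=merged([T,S]); q=M[(abs(M[:,0]-.585)<.15)&(abs(M[:,1]-.158)<.12)&(M[:,2]>.05)&(np.hypot(M[:,0]-.585,M[:,1]-.158)>.05)&(M[:,0]<.54)];print('lid',q.min(0),q.max(0))
for u,v in((.0,0),): pass
q=M[(M[:,2]>.12)&(abs(M[:,0]-.55)<.12)&(abs(M[:,1]-.05)<.35)];print(len(q)); H,_,_=np.histogram2d(q[:,0],q[:,1],[np.arange(.43,.68,.04),np.arange(-.3,.41,.05)]);print(H.astype(int))
E
```

```text
T A cap 74 [447.5 -68.6] 9.9 0.094
  body 259 [449.6 -61.2] [53.9 30.4] 72.6 z 0.0761
  fit [ 0.4483 -0.0616 -0.2836] out mm/pt 0.0
  shoulder 259 [449.6 -61.2] [53.9 30.4] 72.6 z 0.0761
T B cap 78 [ 467.  -249.8] 10.2 0.0936
  body 267 [ 467.7 -241.7] [55.  31.1] 83.7 z 0.0759
  fit [ 0.467  -0.2414 -0.0717] out mm/pt 0.0
  shoulder 266 [ 467.7 -241.7] [55.  31.1] 83.7 z 0.0759
T walls 257 [ 621.7 -235.5] [73.4 53. ] 81.7 z 0.0778
T cradle 689 [ 616.8 -224.6] [125.6  91.7] 81.7 z 0.0402
T posttop 170 [ 627.5 -184.8] [31.7 28.5] 82.2 z 0.1491
S A cap 53 [448.1 -66.9] 10.2 0.0943
  body 423 [449.8 -56.2] [53.8 25.3] 70.0 z 0.0599
  fit [ 0.4511 -0.0552 -0.2344] out mm/pt 0.0
  shoulder 174 [449.5 -57.5] [51.5 25. ] 69.1 z 0.0768
S B cap 24 [ 466.4 -247. ] 8.4 0.0943
  body 245 [ 469.8 -233.1] [43.5 24.7] 86.1 z 0.0539
  fit [ 0.468 -0.238 -0.06 ] out mm/pt 0.0
  shoulder 77 [ 469.7 -233.8] [42.2 24.4] 85.9 z 0.0763
S walls 41 [ 615.1 -237. ] [73.4 45. ] 71.1 z 0.0763
S cradle 288 [ 617.  -220.5] [120.7  88.8] 81.7 z 0.0408
S posttop 55 [ 629.6 -182.1] [27.2 25.2] 87.3 z 0.1497
TS A ca
[... 372 characters left out ...]
.7 z 0.0758
TS walls 364 [ 622.6 -227.3] [91.4 53.1] 82.2 z 0.0778
TS cradle 1119 [ 617.  -223.6] [127.5  91.8] 81.7 z 0.0405
TS posttop 241 [ 628.  -185.1] [33.3 29.2] 87.2 z 0.1495
lid [0.45774995 0.19748664 0.05000302] [0.53989303 0.27799315 0.08433925]
8557
[[   0    0    0    0    0    0    0    0    0    0    0    0    0    0]
 [   0    0    0    0    0    0    0    0    0    0    0    0    0    0]
 [   0    0    0    0    0    0    0    0    0    0    0    0    0    0]
 [   0  486 1251 1250 1268 1297 1323 1107    0    0    0    0    0    0]
 [   0   81  283    2    0    0    0    0    0    0    0    0    0    0]
 [   0   14  195    0    0    0    0    0    0    0    0    0    0    0]]
```

```bash
python3 - <<'E'
from h import *
for n in('top','side'):
    q=merged([load(n)]);q=q[(q[:,2]>.16)&(q[:,0]>.3)&(q[:,0]<.75)&(abs(q[:,1])<.35)];print(n,len(q),q.min(0) if len(q) else 0,q.max(0) if len(q) else 0)
goto(.4496,-.0603,.2,-.27)
E
```

```text
top 8379 [ 0.57360534 -0.22134456  0.16015221] [0.74988783 0.3498175  0.80699875]
side 481 [0.7147724  0.33361451 0.16012546] [0.74996295 0.34998747 0.22160382]
t 0.1 eef [ 0.1994 -0.4852  0.2307] yang -1.181 -> shift cm [ 39.29 -29.8    3.12] spin -0.911 j6 -0.15
```

```bash
python3 -m pendant '[[[3.5,-2.6,0,-0.15,-1],[7.1,-5.4,0.2,-0.3,-1],[10.9,-8.3,0.5,-0.45,-1],[14.7,-11.2,0.8,-0.6,-1],[18.5,-14,1,-0.7,-1]]]' 40; python3 -c "
from h import *
goto(.4496,-.0603,.2,-.27)"
```

```text
clock: 0.6
eef_pos: [0.3178, -0.2839, 0.2209]
tcp_rot: [-0.0, 0.854, 0.52, 0.0]
wrist_force: [-0.1, -0.2, 0.4]
gripper_width: 0.0854
grip_force: 0.0
t 0.6 eef [ 0.3178 -0.2839  0.2209] yang -0.476 -> shift cm [25.91  1.47  2.1 ] spin -0.206 j6 -0.43
```

```bash
python3 -m pendant '[[[4.6,0.3,0.3,-0.05,-1],[9.4,0.6,0.8,-0.1,-1],[14.2,0.9,1.3,-0.15,-1],[19,1.2,1.7,-0.2,-1],[23.5,1.4,2.1,-0.2,-1]]]'; python3 -m pendant '[[[2,0,0,0,-1],[2.4,0,0,0,-1],[2.4,0,0,0,-1],[2.4,0,0,0,-1],[2.4,0,0,0,-1]]]'; python3 -c "
from h import *
goto(.4496,-.0603,.041,-.27)"
```

```text
clock: 1.1
eef_pos: [0.4392, -0.0819, 0.2]
tcp_rot: [-0.0, 0.799, 0.602, -0.0]
wrist_force: [0.3, -0.9, 0.0]
gripper_width: 0.0854
grip_force: 0.0
clock: 1.6
eef_pos: [0.445, -0.062, 0.2004]
tcp_rot: [0.0, 0.8, 0.6, -0.0]
wrist_force: [0.1, -0.2, 0.5]
gripper_width: 0.0854
grip_force: 0.0
t 1.6 eef [ 0.445  -0.062   0.2004] yang -0.283 -> shift cm [ 0.3   0.39 15.94] spin -0.013 j6 -0.03
```

```bash
python3 -m pendant '[[[0.2,0.3,4,0,-1],[0.3,0.4,8,0,-1],[0.3,0.4,12,0,-1],[0.3,0.4,15,0,-1],[0.3,0.4,15.9,0,-1]]]'; python3 -m pendant '[[[0,0,0,0,0.1],[0,0,0,0,0.3],[0,0,0,0,1],[0,0,0,0,1],[0,0,0,0,1]]]' 40; python3 -m pendant '[[[0,0,0,0,1],[0,0,0,0,1],[0,0,0,0,1],[0,0,0,0,1],[0,0,0,0,1]]]'; python3 -c "
from h import *
goto(.4496,-.0603,.041,-.27)"
```

```text
clock: 2.1
eef_pos: [0.4479, -0.0596, 0.0389]
tcp_rot: [-0.002, 0.8, 0.6, -0.002]
wrist_force: [0.1, -0.3, -0.0]
gripper_width: 0.0856
grip_force: 0.0
clock: 2.6
eef_pos: [0.4506, -0.0594, 0.0427]
tcp_rot: [0.001, 0.799, 0.601, 0.001]
wrist_force: [-2.0, -0.1, 6.2]
gripper_width: 0.0293
grip_force: 38.8
clock: 3.1
eef_pos: [0.4506, -0.0594, 0.0427]
tcp_rot: [0.001, 0.799, 0.601, 0.001]
wrist_force: [-1.8, -0.4, 7.3]
gripper_width: 0.0292
grip_force: 38.8
t 3.1 eef [ 0.4506 -0.0594  0.0427] yang -0.281 -> shift cm [-0.11 -0.07  0.17] spin -0.011 j6 -0.02
```

```bash
python3 - <<'E'
from h import *
S=cam('side');T=cam('top')
uv=proj(S,[[.45,-.06,.05]])[0].astype(int);print(uv)
a=S['img'][uv[1]-55:uv[1]+45,uv[0]-50:uv[0]+50,::-1];uv=proj(T,[[.45,-.06,.05]])[0].astype(int)
b=T['img'][uv[1]-50:uv[1]+50,uv[0]-50:uv[0]+50,::-1]
cv2.imwrite('pics/g1.png',np.hstack([cv2.resize(x,(400,400),interpolation=cv2.INTER_CUBIC) for x in(a,b)]))
E
```

```text
[343 226]
```

View pics/g1.png

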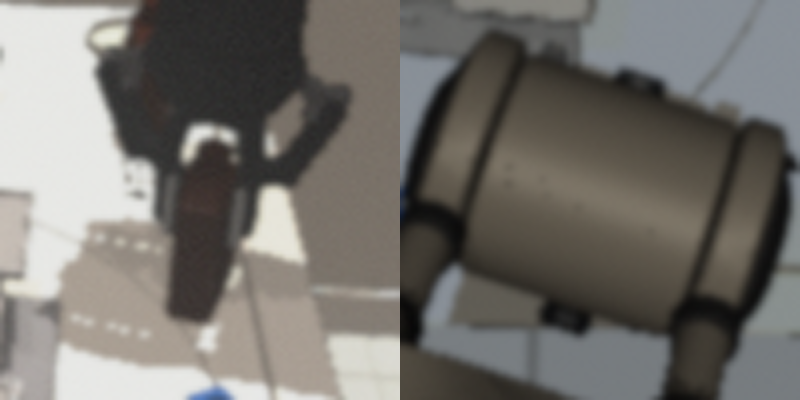

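The picture shows the bottle's upper sides held squarely between the pads at about (205,190) in the left half. I'll lift it and carry it to the left pan.

```bash
python3 -m pendant '[[[0,0,-2,0,1],[0,0,-5,0,1],[0,0,-8,0,1],[0,0,-11,0,1],[0,0,-12,0,1]]]' 40;  python3 -c "
from h import *
goto(.5849,.158,.163,-.068)"
```

```text
clock: 3.7
eef_pos: [0.4513, -0.0594, 0.1644]
tcp_rot: [0.002, 0.799, 0.601, 0.002]
wrist_force: [-0.6, 0.1, -1.8]
gripper_width: 0.0294
grip_force: 40.4
t 3.7 eef [ 0.4513 -0.0594  0.1644] yang -0.281 -> shift cm [24.6   6.81  0.18] spin -0.213 j6 -0.02
```

```bash
python3 -m pendant '[[[4,1.1,0,-0.05,1],[8.5,2.4,0,-0.1,1],[13,3.6,0,-0.15,1],[17.5,4.8,0,-0.2,1],[22,6,0,-0.21,1]]]'; python3 -m pendant '[[[2,0.8,0,0,1],[2.6,0.8,0,0,1],[2.6,0.8,0,0,1],[2.6,0.8,0,0,1],[2.6,0.8,0,0,1]]]';  python3 - <<'E'
from h import *
goto(.5849,.158,.163,-.068)
S=cam('side');T=cam('top'); M=merged([S])
p=arm.state()['eef_pos']; q=M[(np.hypot(M[:,0]-p[0],M[:,1]-p[1])<.05)&(M[:,2]>p[2]-.045)&(M[:,2]<p[2]-.012)]
rect(q,'foot part'); print(q[:,2].min(),q.min(0),q.max(0))
for z0 in np.arange(p[2]-.05,p[2]-.01,.008):
    s=q[(q[:,2]>z0)&(q[:,2]<z0+.008)]; print(z0.round(3),len(s),np.percentile(s[:,0],[2,98]).round(4) if len(s)>5 else '', np.percentile(s[:,1],[5,50,95]).round(4) if len(s)>5 else '')
E
```

```text
clock: 4.2
eef_pos: [0.5688, 0.1373, 0.1603]
tcp_rot: [-0.0, 0.731, 0.682, -0.001]
wrist_force: [0.2, -0.6, -1.9]
gripper_width: 0.0289
grip_force: 40.4
clock: 4.7
eef_pos: [0.578, 0.1596, 0.1613]
tcp_rot: [0.0, 0.732, 0.681, -0.0]
wrist_force: [-1.1, 0.1, -2.8]
gripper_width: 0.0297
grip_force: 40.4
t 4.7 eef [0.578  0.1596 0.1613] yang -0.072 -> shift cm [-0.11  0.7  -0.17] spin -0.004 j6 0.21
foot part 244 [571.  176.2] [39.1 19. ] 41.7 z 0.1349
0.11934943735778855 [0.55900352 0.13649113 0.11934944] [0.590973   0.18765883 0.14938824]
0.112 1  
0.12 68 [0.5596 0.5905] [0.147  0.1844 0.1864]
0.128 83 [0.5594 0.5906] [0.1471 0.1844 0.1864]
0.136 80 [0.5598 0.5908] [0.1504 0.1843 0.1863]
0.144 61 [0.5617 0.5906] [0.1591 0.1845 0.1866]
```

```bash
python3 - <<'E'
from h import *
goto(.5849,.158,.163,-.068)
for n in('side','top'):
    d=cam(n);M=merged([d])
    p=arm.state()['eef_pos']; q=M[(np.hypot(M[:,0]-p[0],M[:,1]-p[1])<.05)&(M[:,2]>p[2]-.04)&(M[:,2]<p[2]-.012)]
    if len(q)>20:print(n,'bottle face x',np.percentile(q[q[:,1]>.18][:,0],[1,99]).round(4),len(q))
    q=clean(M[(abs(M[:,0]-.585)<.05)&(abs(M[:,1]-.158)<.045)&(M[:,2]>.06)&(M[:,2]<.095)]);rect(q,n+'pan')
    print(np.percentile(q,[1,99],axis=0).round(4).tolist())
d=cam('side');uv=proj(d,[[.58,.158,.1]])[0].astype(int)
cv2.imwrite('pics/g2.png',cv2.resize(d['img'][uv[1]-75:uv[1]+55,uv[0]-65:uv[0]+65,::-1],(600,600),interpolation=cv2.INTER_CUBIC))
E
```

```text
t 4.8 eef [0.5783 0.1598 0.1615] yang -0.072 -> shift cm [-0.14  0.67 -0.15] spin -0.004 j6 0.21
side bottle face x [0.567  0.5908] 277
sidepan 876 [584.9 158.5] [77.8 52. ] 86.1 z 0.0796
[[0.5588, 0.12, 0.0776], [0.6113, 0.1973, 0.0837]]Traceback (most recent call last):
  File "<stdin>", line 6, in <module>
    return _quantile_unchecked(
        a, q, axis, out, overwrite_input, method, keepdims, weights)
    return _ureduce(a,
                    func=_quantile_ureduce_func,
    ...<5 lines>...
                    overwrite_input=overwrite_input,
                    method=method)
    r = func(a, **kwargs)
    result = _quantile(arr,
                       quantiles=q,
    ...<2 lines>...
                       out=out,
                       weights=wgt)
    slices_having_nans = np.isnan(arr[-1, ...])
                                  ~~~^^^^^^^^^
IndexError: index -1 is out of bounds for axis 0 with size 0
```

```bash
python3 - <<'E'
from h import *
d=load('side');M=merged([d]); p=np.array([.5783,.1598,.1615])
q=M[(np.hypot(M[:,0]-p[0],M[:,1]-p[1])<.05)&(M[:,2]>p[2]-.034)&(M[:,2]<p[2]-.024)]
print((q[np.argsort(q[:,0])][::3]*1000).round(0)[:,:2].astype(int).tolist())
uv=proj(d,[[.58,.158,.1]])[0].astype(int)
cv2.imwrite('pics/g2.png',cv2.resize(d['img'][uv[1]-75:uv[1]+55,uv[0]-65:uv[0]+65,::-1],(600,600),interpolation=cv2.INTER_CUBIC))
b=np.array([p[0],p[1]+0,p[2]-.0425]);
print('model corners crop px',((proj(d,bottle_pts([p[0],p[1],-.072,p[2]-.0425])[[0,3,6,9]])-uv+[65,75])*600/130).round())
E
```

```text
[[559, 138], [560, 136], [561, 147], [561, 147], [563, 156], [564, 164], [564, 164], [566, 175], [567, 184], [567, 181], [569, 185], [570, 186], [570, 184], [572, 187], [573, 186], [573, 185], [575, 186], [575, 184], [576, 186], [578, 184], [578, 185], [580, 185], [581, 184], [581, 185], [583, 185], [584, 186], [584, 185], [586, 186], [587, 184], [587, 184], [589, 184], [591, 184], [591, 183]]
model corners crop px [[362. 264.]
 [349. 364.]
 [273. 257.]
 [253. 355.]]
```

View pics/g2.png

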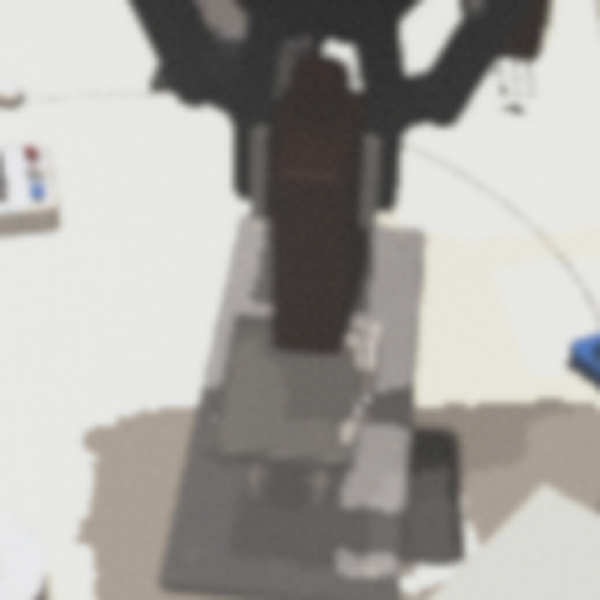

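The crop shows the bottle hanging upright above the left pan, with its foot at (312,350) and the pan at about (295,390). The plan is slightly wedge-shaped, which explains the 29 mm grip at mid-width. I need to shift about 8 mm to +x and then lower.

```bash
python3 -m pendant '[[[0.03,0.4,0.5,0,1],[0.05,0.75,1.5,0,1],[0.05,0.75,2.5,0,1],[0.05,0.75,3,0,1],[0.05,0.75,3.2,0,1]]]'; python3 -m pendant '[[[0,0,0.2,0,1],[0,0,0.4,0,1],[0,0,0.6,0,1],[0,0,0.8,0,1],[0,0,1,0,1]]]';python3 -m pendant '[[[0,0,0.2,0,1],[0,0,0.4,0,1],[0,0,0.5,0,1],[0,0,0.6,0,1],[0,0,0.6,0,1]]]'; python3 - <<'E'
from h import *
goto(.5849,.158,.109,-.068)
d=cam('side');M=merged([d])
for nm,y in(('R',-.012),('L',.158)):
    q=clean(M[(abs(M[:,0]-.58)<.05)&(abs(M[:,1]-y)<.045)&(M[:,2]>.06)&(M[:,2]<.095)]);print(nm,len(q),np.median(q[:,2]).round(4))
E
```

```text
clock: 5.4
eef_pos: [0.5852, 0.1609, 0.1278]
tcp_rot: [-0.001, 0.732, 0.682, -0.001]
wrist_force: [-0.7, 0.2, -1.6]
gripper_width: 0.0292
grip_force: 40.3
clock: 5.9
eef_pos: [0.586, 0.161, 0.1194]
tcp_rot: [0.0, 0.732, 0.682, 0.0]
wrist_force: [-0.2, 0.1, -1.3]
gripper_width: 0.0295
grip_force: 40.3
clock: 6.4
eef_pos: [0.5858, 0.1609, 0.113]
tcp_rot: [-0.0, 0.732, 0.682, -0.0]
wrist_force: [0.3, -0.3, -1.9]
gripper_width: 0.0294
grip_force: 40.3
t 6.4 eef [0.5858 0.1609 0.113 ] yang -0.071 -> shift cm [-0.29 -0.07  0.4 ] spin -0.003 j6 0.21
R 39 0.0814
L 673 0.0719
```

```bash
python3 -m pendant '[[[0,0,0.1,0,1],[0,0,0.2,0,1],[0,0,0.3,0,1],[0,0,0.35,0,1],[0,0,0.35,0,1]]]'; python3 -m pendant '[[[0,0,0,0,0.3],[0,0,0,0,0.15],[0,0,0,0,-0.1],[0,0,0,0,-0.4],[0,0,0,0,-0.6]]]';python3 -m pendant '[[[0,0,-0.5,0,-0.6],[0,0,-2,0,-0.6],[0,0,-4.5,0,-0.8],[0,0,-8,0,-1],[0,0,-12,0,-1]]]';  python3 - <<'E'
from h import *
goto(.4678,-.241,.2,-.1)
d=cam('side');M=merged([d])
for nm,y in(('R',-.012),('L',.158)):
    q=clean(M[(abs(M[:,0]-.58)<.05)&(abs(M[:,1]-y)<.04)&(M[:,2]>.06)&(M[:,2]<.095)]);print(nm,len(q),np.median(q[:,2]).round(4))
x,f=fitbottle([d],(.585,.158,-.07),.0675,.055);print(x,f)
q=M[(abs(M[:,0]-.585)<.05)&(abs(M[:,1]-.158)<.045)&(M[:,2]>.085)&(M[:,2]<.13)];rect(q,'body')
f=q[q[:,1]>np.percentile(q[:,1],80)];print(np.percentile(f,[2,98],axis=0).round(4))
E
```

```text
clock: 6.95
eef_pos: [0.5858, 0.1609, 0.1096]
tcp_rot: [-0.0, 0.732, 0.682, -0.0]
wrist_force: [0.5, 0.4, -2.2]
gripper_width: 0.0293
grip_force: 40.2
clock: 7.45
eef_pos: [0.5861, 0.161, 0.11]
tcp_rot: [0.0, 0.732, 0.682, 0.0]
wrist_force: [0.3, -0.2, -1.0]
gripper_width: 0.068
grip_force: 0.0
clock: 7.95
eef_pos: [0.5853, 0.1608, 0.2305]
tcp_rot: [-0.0, 0.732, 0.682, -0.001]
wrist_force: [0.5, 0.1, 0.2]
gripper_width: 0.0854
grip_force: 0.0
t 7.95 eef [0.5853 0.1608 0.2305] yang -0.071 -> shift cm [-40.91  -8.87   3.09] spin 0.029 j6 0.21
R 560 0.0843
L 703 0.0682
[0.58356672 0.15437014 0.0076045 ] 0.9093840883779604
body 348 [575.3 169.6] [53.9 20.7] 53.1 z 0.1086
[[0.5761 0.1866 0.0867]
 [0.5955 0.1884 0.1274]]
```

```bash
python3 -m pendant '[[[-4,-0.9,0,0.01,-1],[-8.5,-1.8,0,0.02,-1],[-13,-2.8,0.5,0.03,-1],[-17.5,-3.8,1,0.03,-1],[-22,-4.8,1.5,0.03,-1]]]'; python3 -m pendant '[[[-4.5,-1,0.4,0,-1],[-9,-2,0.8,0,-1],[-13.5,-3,1.2,0,-1],[-17.5,-3.9,1.5,0,-1],[-18.9,-4.1,1.5,0,-1]]]';python3 -m pendant '[[[0,0,0,0,-1],[0,0,0,0,-1],[0,0,0,0,-1],[0,0,0,0,-1],[0,0,0,0,-1]]]'; python3 -c "
from h import *
goto(.4678,-.241,.042,-.1)"
```

```text
clock: 8.5
eef_pos: [0.5218, -0.0567, 0.2151]
tcp_rot: [0.001, 0.742, 0.671, 0.0]
wrist_force: [0.0, -0.3, -1.0]
gripper_width: 0.0851
grip_force: 0.0
clock: 9.0
eef_pos: [0.4612, -0.2422, 0.1998]
tcp_rot: [0.0, 0.743, 0.669, -0.0]
wrist_force: [0.2, -0.9, -0.1]
gripper_width: 0.0854
grip_force: 0.0
clock: 9.5
eef_pos: [0.463, -0.238, 0.1999]
tcp_rot: [0.0, 0.741, 0.671, 0.0]
wrist_force: [-0.1, -0.1, -1.1]
gripper_width: 0.0848
grip_force: 0.0
t 9.5 eef [ 0.463  -0.238   0.1999] yang -0.099 -> shift cm [-0.25  0.5  15.79] spin 0.001 j6 -0.52
```

```bash
python3 -m pendant '[[[-0.2,0.3,4,0,-1],[-0.3,0.5,8,0,-1],[-0.3,0.5,12,0,-1],[-0.3,0.5,15,0,-1],[-0.3,0.5,15.8,0,-1]]]'; python3 -m pendant '[[[0,0,0,0,0.1],[0,0,0,0,0.3],[0,0,0,0,1],[0,0,0,0,1],[0,0,0,0,1]]]' 40; python3 -m pendant '[[[0,0,0,0,1],[0,0,-2,0,1],[0,0,-5,0,1],[0,0,-9,0,1],[0,0,-13,0,1]]]'; python3 -m pendant '[[[0,0,-1,0,1],[0,0,-1,0,1],[0,0,-1,0,1],[0,0,-1,0,1],[0,0,-1,0,1]]]';python3 -c "
from h import *
goto(.5733,-.0116,.182,-.068)"
```

```text
clock: 10.0
eef_pos: [0.4657, -0.2408, 0.0388]
tcp_rot: [-0.003, 0.742, 0.671, -0.001]
wrist_force: [0.7, -0.6, -0.2]
gripper_width: 0.0855
grip_force: 0.0
clock: 10.5
eef_pos: [0.468, -0.2431, 0.0435]
tcp_rot: [0.001, 0.742, 0.67, 0.0]
wrist_force: [-0.8, 0.9, 6.5]
gripper_width: 0.0294
grip_force: 39.1
clock: 11.0
eef_pos: [0.4669, -0.2423, 0.1736]
tcp_rot: [-0.0, 0.742, 0.67, -0.0]
wrist_force: [1.2, -0.3, -2.5]
gripper_width: 0.0298
grip_force: 39.9
clock: 11.5
eef_pos: [0.4666, -0.2421, 0.1802]
tcp_rot: [-0.001, 0.742, 0.67, -0.0]
wrist_force: [-0.6, 0.1, -2.0]
gripper_width: 0.0292
grip_force: 39.9
t 11.5 eef [ 0.4666 -0.2421  0.1802] yang -0.101 -> shift cm [24.01  8.29 -0.16] spin -0.033 j6 -0.52
```

```bash
python3 -m pendant '[[[4,1.4,0,-0.01,1],[8.5,2.9,0,-0.02,1],[13,4.5,0,-0.03,1],[17.5,6.1,0,-0.033,1],[22,7.6,0,-0.033,1]]]'; python3 -m pendant '[[[1.5,0.6,0,0,1],[2.2,0.75,0,0,1],[2.2,0.75,0,0,1],[2.2,0.75,0,0,1],[2.2,0.75,0,0,1]]]';  python3 - <<'E'
from h import *
goto(.574,-.0095,.182,-.068)
d=cam('side');M=merged([d]);p=arm.state()['eef_pos']
q=clean(M[(np.hypot(M[:,0]-p[0],M[:,1]-p[1])<.05)&(M[:,2]>p[2]-.06)&(M[:,2]<p[2]-.015)])
f=q[q[:,1]>np.percentile(q[:,1],40)];print(np.percentile(f,[1,99],axis=0).round(4).tolist(),np.median(f,0),'foot',q[:,2].min()-p[2])
q=clean(M[(abs(M[:,0]-.573)<.05)&(abs(M[:,1]+.012)<.045)&(M[:,2]>.06)&(M[:,2]<.1)]);rect(q,'pan')
E
```

```text
clock: 12.0
eef_pos: [0.5654, -0.0295, 0.1808]
tcp_rot: [-0.001, 0.731, 0.683, -0.001]
wrist_force: [0.4, -2.0, -1.2]
gripper_width: 0.0296
grip_force: 39.9
clock: 12.5
eef_pos: [0.5736, -0.0114, 0.1818]
tcp_rot: [0.0, 0.731, 0.682, -0.0]
wrist_force: [0.6, -0.9, -1.0]
gripper_width: 0.0293
grip_force: 40.0
t 12.5 eef [ 0.5736 -0.0114  0.1818] yang -0.07 -> shift cm [ 0.19  0.02 -0.02] spin -0.002 j6 -0.08
[[0.5645, 0.0159, 0.1403], [0.5857, 0.0194, 0.1664]] [0.573993   0.01694913 0.15528278] foot -0.042624895978566696
pan 568 [573.4 -10.9] [79.2 51.9] 86.1 z 0.0844
```

```bash
python3 -m pendant '[[[0,0,1,0,1],[0,0,2.5,0,1],[0,0,4,0,1],[0,0,4.8,0,1],[0,0,5.1,0,1]]]'; python3 -m pendant '[[[0,0,0.1,0,1],[0,0,0.2,0,1],[0,0,0.3,0,1],[0,0,0.3,0,1],[0,0,0.3,0,1]]]';python3 -m pendant '[[[0,0,0.1,0,1],[0,0,0.2,0,1],[0,0,0.3,0,1],[0,0,0.3,0,1],[0,0,0.3,0,1]]]'
```

```text
clock: 13.05
eef_pos: [0.5733, -0.0101, 0.1295]
tcp_rot: [-0.001, 0.731, 0.682, -0.001]
wrist_force: [-0.2, -0.4, -0.7]
gripper_width: 0.0295
grip_force: 40.0
clock: 13.55
eef_pos: [0.5742, -0.0098, 0.1281]
tcp_rot: [0.0, 0.731, 0.683, 0.0]
wrist_force: [-0.2, -0.6, -1.7]
gripper_width: 0.0296
grip_force: 40.0
clock: 14.05
eef_pos: [0.5742, -0.0099, 0.1249]
tcp_rot: [0.0, 0.731, 0.683, 0.0]
wrist_force: [0.2, -0.5, 0.1]
gripper_width: 0.0295
grip_force: 40.2
```

```bash
python3 -m pendant '[[[0,0,0,0,0.3],[0,0,0,0,0.15],[0,0,0,0,-0.1],[0,0,0,0,-0.4],[0,0,0,0,-0.6]]]';python3 -m pendant '[[[0,0,-0.5,0,-0.6],[0,0,-2,0,-0.6],[0,0,-4.5,0,-0.8],[0,0,-8,0,-1],[0,0,-11,0,-1]]]'; python3 -m pendant '[[[0,0,0,0,-1],[0,0,0,0,-1],[0,0,0,0,-1],[0,0,0,0,-1],[0,0,0,0,-1]]]';python3 - <<'E'
from h import *
d=cam('side');M=merged([d]);goto(.573,-.011,.2)
for nm,x,y in(('R',.573,-.011),('L',.585,.158)):
    b=M[(abs(M[:,0]-x)<.035)&(abs(M[:,1]-y)<.04)]
    q=clean(b[(b[:,2]>.06)&(b[:,2]<.089)]);print(nm,len(q),'pan',np.median(q[:,2]).round(4),'cap',np.percentile(b[b[:,2]<.19][:,2],98).round(4))
    f=clean(b[(b[:,2]>.095)&(b[:,2]<.13)]);f=f[f[:,1]>np.percentile(f[:,1],50)];print(np.percentile(f[:,:2],[2,50,98],axis=0).round(4).tolist())
a=d['img'][130:340,200:410,::-1];cv2.imwrite('pics/w.png',cv2.resize(a,(600,600),interpolation=cv2.INTER_CUBIC))
E
```

```text
clock: 14.55
eef_pos: [0.574, -0.0098, 0.1247]
tcp_rot: [-0.0, 0.731, 0.683, -0.0]
wrist_force: [0.1, 0.7, -0.1]
gripper_width: 0.068
grip_force: 0.0
clock: 15.05
eef_pos: [0.5741, -0.0098, 0.2367]
tcp_rot: [0.0, 0.731, 0.683, 0.0]
wrist_force: [0.2, 0.2, -0.7]
gripper_width: 0.0856
grip_force: 0.0
clock: 15.55
eef_pos: [0.5736, -0.0098, 0.2338]
tcp_rot: [-0.001, 0.731, 0.683, -0.001]
wrist_force: [-0.1, -0.3, 0.1]
gripper_width: 0.0855
grip_force: 0.0
t 15.6 eef [ 0.5737 -0.0098  0.234 ] yang -0.068 -> shift cm [-0.13 -0.06  3.4 ] spin 0.0 j6 -0.08
R 322 pan 0.0844 cap 0.1781
[[0.5645, 0.0178], [0.5743, 0.0186], [0.5851, 0.0202]]
L 664 pan 0.068 cap 0.1607
[[0.5758, 0.1858], [0.584, 0.1865], [0.5965, 0.1884]]
```

View pics/w.png

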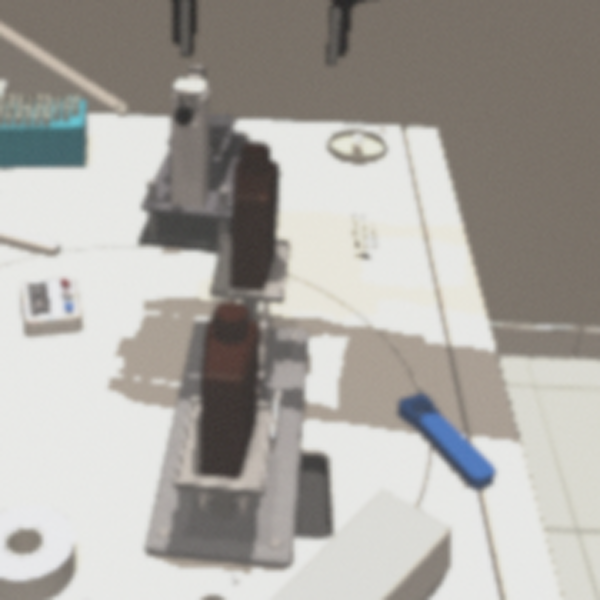

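The picture shows the left (near) bottle at (230,390) low on its pan and the right bottle at (255,220) raised. Pan heights are 0.068 and 0.084. The left bottle is the heavier one and goes to the bay.

```bash
python3 - <<'E'
from h import *
goto(.5858,.1609,.180,-.071)
E
python3 -m pendant '[[[3.5,0,0,0,-1],[7.5,0,0,0,-1],[11.5,0,1,0,-1],[14.5,0,2,0,-1],[17,0,3,0,-1]]]';python3 -m pendant '[[[0,0,0,0,-1],[0,0,0,0,-1],[0,0,0,0,-1],[0,0,0,0,-1],[0,0,0,0,-1]]]'; python3 - <<'E'
from h import *
goto(.5858,.1609,.110,-.071)
d=cam('side');M=merged([d])
for nm,x,y in(('R',.573,-.011),('L',.585,.158)):
    b=M[(abs(M[:,0]-x)<.035)&(abs(M[:,1]-y)<.04)&(M[:,2]>.06)&(M[:,2]<.089)];print(nm,np.median(clean(b)[:,2]).round(4))
E
```

```text
t 15.6 eef [ 0.5737 -0.0098  0.234 ] yang -0.068 -> shift cm [17.11  0.05  5.4 ] spin 0.003 j6 -0.08
clock: 16.1
eef_pos: [0.5853, 0.1617, 0.204]
tcp_rot: [-0.0, 0.73, 0.683, -0.0]
wrist_force: [1.1, -0.4, 0.2]
gripper_width: 0.0855
grip_force: 0.0
clock: 16.6
eef_pos: [0.5858, 0.1588, 0.2052]
tcp_rot: [0.0, 0.731, 0.682, 0.0]
wrist_force: [-0.1, -0.0, -0.5]
gripper_width: 0.0856
grip_force: 0.0
t 16.6 eef [0.5858 0.1588 0.2052] yang -0.069 -> shift cm [ 0.21 -0.02  9.52] spin 0.002 j6 0.21
R 0.0844
L 0.0681
```

```bash
python3 -m pendant '[[[0.1,0,2.5,0,-1],[0.2,0,5,0,-1],[0.2,0,7.5,0,-1],[0.2,0,9,0,-1],[0.2,0,9.5,0,-1]]]'; python3 -m pendant '[[[0,0,0,0,0.1],[0,0,0,0,0.3],[0,0,0,0,1],[0,0,0,0,1],[0,0,0,0,1]]]' 40; python3 -m pendant '[[[0,0,0,0,1],[0,0,-0.3,0,1],[0,0,-0.7,0,1],[0,0,-1.1,0,1],[0,0,-1.5,0,1]]]'; python3 -m pendant '[[[0,0,-0.4,0,1],[0,0,-0.8,0,1],[0,0,-2,0,1],[0,0,-5,0,1],[0,0,-9,0,1]]]'; python3 -m pendant '[[[0,0,-3.5,0,1],[0,0,-4.5,0,1],[0,0,-4.5,0,1],[0,0,-4.5,0,1],[0,0,-4.5,0,1]]]' 70;python3 - <<'E'
from h import *
goto(.6217,-.2355,.26,-.145)
d=cam('side');M=merged([d])
for nm,x,y in(('R',.573,-.011),('L',.585,.158)):
    b=M[(abs(M[:,0]-x)<.035)&(abs(M[:,1]-y)<.04)&(M[:,2]>.06)&(M[:,2]<.089)];print(nm,np.median(clean(b)[:,2]).round(4))
E
```

```text
clock: 17.15
eef_pos: [0.5848, 0.1612, 0.108]
tcp_rot: [-0.001, 0.731, 0.682, -0.001]
wrist_force: [-0.4, -1.3, 0.4]
gripper_width: 0.0855
grip_force: 0.0
clock: 17.65
eef_pos: [0.586, 0.1618, 0.1108]
tcp_rot: [0.0, 0.731, 0.683, 0.001]
wrist_force: [-1.5, 0.3, 5.1]
gripper_width: 0.0287
grip_force: 39.0
clock: 18.15
eef_pos: [0.5855, 0.1617, 0.1248]
tcp_rot: [-0.0, 0.731, 0.683, -0.0]
wrist_force: [-0.1, -0.1, -1.5]
gripper_width: 0.0288
grip_force: 39.4
clock: 18.65
eef_pos: [0.5846, 0.1616, 0.2146]
tcp_rot: [-0.001, 0.731, 0.683, -0.002]
wrist_force: [1.5, -0.5, -1.9]
gripper_width: 0.029
grip_force: 39.6
clock: 19.15
eef_pos: [0.5848, 0.1616, 0.2575]
tcp_rot: [-0.001, 0.731, 0.683, -0.002]
wrist_force: [0.4, -0.7, -1.9]
gripper_width: 0.028
grip_force: 69.4
t 19.15 eef [0.5848 0.1616 0.2575] yang -0.068 -> shift cm [-39.37   6.38  -0.24] spin 0.077 j6 0.21
R 0.0682
L 0.0843
```

```bash
python3 -m pendant '[[[-4,0.6,0,0.02,1],[-8.5,1.4,0,0.04,1],[-13,2.1,0,0.06,1],[-17.5,2.8,0,0.077,1],[-22,3.5,0,0.077,1]]]'; python3 -m pendant '[[[-4.5,0.4,0,0,1],[-9,0.8,0,0,1],[-13.5,1.2,0,0,1],[-16,1.5,0,0,1],[-17.2,1.6,0,0,1]]]';python3 -m pendant '[[[0,0,0,0,1],[0,0,0,0,1],[0,0,0,0,1],[0,0,0,0,1],[0,0,0,0,1]]]'; python3 - <<'E'
from h import *
goto(.6234,-.2325,.26,-.145)
d=cam('side');T=cam('top');M=merged([d]);p=arm.state()['eef_pos']
q=clean(M[(np.hypot(M[:,0]-p[0],M[:,1]-p[1])<.05)&(M[:,2]>p[2]-.042)&(M[:,2]<p[2]-.015)])
f=q[q[:,1]>np.percentile(q[:,1],40)];print(np.percentile(f,[1,99],axis=0).round(4).tolist(),np.median(f,0).round(4),'foot',(q[:,2].min()-p[2]).round(4), np.polyfit(f[:,0],f[:,1],1)[0])
E
```

```text
clock: 19.7
eef_pos: [0.6052, -0.0617, 0.2584]
tcp_rot: [-0.001, 0.757, 0.654, -0.001]
wrist_force: [-0.0, 0.1, -2.4]
gripper_width: 0.0285
grip_force: 69.4
clock: 20.2
eef_pos: [0.5958, -0.2352, 0.258]
tcp_rot: [-0.001, 0.757, 0.653, -0.001]
wrist_force: [0.3, 0.0, -3.9]
gripper_width: 0.0278
grip_force: 69.1
clock: 20.7
eef_pos: [0.5969, -0.2315, 0.26]
tcp_rot: [0.0, 0.756, 0.655, 0.0]
wrist_force: [-0.0, -0.4, -2.6]
gripper_width: 0.0283
grip_force: 69.2
t 20.7 eef [ 0.5969 -0.2315  0.26  ] yang -0.143 -> shift cm [0.28 2.63 0.  ] spin 0.002 j6 -0.35
[[0.5884, -0.2086, 0.2187], [0.6114, -0.204, 0.2434]] [ 0.5977 -0.2068  0.2319] foot -0.0417 -0.06527267855466039
```

```bash
python3 -m pendant '[[[0,-3,0,0,1],[0,-7,0,0,1],[0,-11,0,0,1],[0,-14,0,0,1],[0,-16,0,0,1]]]'; cp h.py h.bak; python3 - <<'E'
from h import *
T=cam('top');S=cam('side');np.savez('bayT',**T);np.savez('bayS',**S)
goto(.6234,-.2325,.26,-.145)
a=-.145;c0=np.array([.6217,-.2355])
for nm,d in(('T',T),('S',S)):
    M=merged([d]);D=M[:,:2]-c0;c,s=np.cos(a),np.sin(a);X=(D@[c,s])*1000;Y=(D@[-s,c])*1000;z=M[:,2]*1000
    for y0 in(-20,0):
        m=(abs(Y-y0)<8)&(abs(X)<60)&(z<170);o=np.argsort(X[m]);print(nm,'X profile y',y0,[(int(round(x)),int(round(h))) for x,h in zip(X[m][o],z[m][o])][::2])
    m=(abs(X+8)<7)&(abs(Y)<75)&(z<170);o=np.argsort(Y[m]);print(nm,'Y profile x=-8',[(int(round(x)),int(round(h))) for x,h in zip(Y[m][o],z[m][o])][::2])
E
```

```text
clock: 21.3
eef_pos: [0.4364, -0.2088, 0.2602]
tcp_rot: [0.0, 0.757, 0.654, -0.0]
wrist_force: [-0.1, 0.0, -2.3]
gripper_width: 0.0279
grip_force: 69.6
t 21.4 eef [ 0.4365 -0.2089  0.2605] yang -0.146 -> shift cm [ 0.39 18.84  0.06] spin -0.001 j6 -0.46
T X profile y -20 [(-60, 1), (-59, -1), (-58, 0), (-58, 0), (-57, 0), (-56, 2), (-55, -6), (-54, -2), (-54, 0), (-54, -3), (-53, 0), (-52, 1), (-51, -3), (-51, -3), (-50, -1), (-50, -1), (-49, 0), (-48, 1), (-47, 0), (-47, 0), (-47, 0), (-45, 1), (-45, 0), (-44, -1), (-43, 0), (-43, -4), (-43, 1), (-42, 9), (-42, 1), (-42, 9), (-41, 4), (-41, 7), (-40, 9), (-40, 39), (-40, 41), (-39, 40), (-39, 8), (-38, 36), (-38, 36), (-38, 40), (-38, 37), (-37, 9), (-37, 6), (-37, 8), (-36, 8), (-36, 39), (-36, 42), (-35, 37), (-35, 41), (-34, 41), (-34, 41), (-32, 38), (-32, 40), (-32, 39), (-31, 41), (-31, 41), (-30, 41), (-29, 36), (-29, 38), (-28, 41), (-28, 43), (-27, 41), (-27, 81), (-26, 39), (-26, 81), (-25, 38), (-25, 82), (-25, 39), (-24, 81), (-24, 38), (-24, 56), (-24, 42), (-24, 47), (-24, 44), (-24, 57), (-23, 79), (-23, 53), (-23, 80
[... 8198 characters left out ...]
83), (66, 133), (66, 58), (66, 50), (66, 85), (66, 117), (66, 130), (66, 136), (66, 145), (66, 110), (66, 94), (67, 90), (67, 41), (67, 59), (67, 112), (67, 136), (67, 104), (67, 128), (67, 69), (67, 117), (67, 145), (67, 48), (67, 96), (67, 52), (67, 75), (67, 53), (67, 138), (67, 7), (67, 110), (67, 73), (67, 102), (67, 53), (67, 47), (68, 123), (68, 42), (68, 115), (68, 123), (68, 55), (68, 55), (68, 110), (68, 100), (68, 81), (68, 83), (68, 83), (68, 57), (68, 62), (68, 40), (69, 43), (69, 94), (69, 116), (69, 35), (69, 105), (69, 106), (69, 114), (69, 40), (70, 40), (70, 38), (71, 10), (71, 39), (71, 3), (72, 41), (72, 9), (72, 41), (73, 39), (73, 5), (73, 4), (73, 8), (74, 5), (75, 3)]
```

The pocket profiles confirm the bay centre (0.6217, −0.2355) and yaw −0.145, with inner walls at ±18.5 and ±30 mm and the pad at 0.0565. I'll go back over the bay.

```bash
python3 -m pendant '[[[0,4,0,0,1],[0.1,8.5,0,0,1],[0.2,13,0,0,1],[0.3,17,0,0,1],[0.3,18.8,0,0,1]]]'; python3 -m pendant '[[[0,0,0,0,1],[0,0,0,0,1],[0,0,0,0,1],[0,0,0,0,1],[0,0,0,0,1]]]'; python3 - <<'E'
from h import *
goto(.6231,-.2335,.0985,-.145)
d=cam('side');M=merged([d]);p=arm.state()['eef_pos']
q=clean(M[(np.hypot(M[:,0]-p[0],M[:,1]-p[1])<.05)&(M[:,2]>p[2]-.042)&(M[:,2]<p[2]-.015)])
a=-.145;D=q[:,:2]-[.6221,-.2362];c,s=np.cos(a),np.sin(a);X=(D@[c,s])*1000;Y=(D@[-s,c])*1000
f=Y>np.median(Y)-2.5; print('side-frame bay coords: face X',np.percentile(X[f],[1,99]).round(1),'Y',np.median(Y[f]).round(1),'all X',X.min().round(1),X.max().round(1),'foot',(q[:,2].min()-p[2]).round(4),'slope',np.polyfit(X[f],Y[f],1)[0].round(3),len(q))
E
```

```text
clock: 21.9
eef_pos: [0.6283, -0.2334, 0.2583]
tcp_rot: [0.0, 0.756, 0.655, 0.0]
wrist_force: [0.4, -0.1, -2.1]
gripper_width: 0.0281
grip_force: 70.0
clock: 22.4
eef_pos: [0.6244, -0.2338, 0.2605]
tcp_rot: [0.0, 0.757, 0.654, 0.0]
wrist_force: [-0.1, 0.6, -2.7]
gripper_width: 0.0283
grip_force: 69.9
t 22.4 eef [ 0.6244 -0.2338  0.2605] yang -0.145 -> shift cm [ 0.02 -0.14 16.2 ] spin -0.0 j6 -0.33
side-frame bay coords: face X [-10.1  13.8] Y 26.5 all X -14.3 13.9 foot -0.0414 slope 0.019 140
```

```bash
python3 -m pendant '[[[0.1,-0.15,0.5,0,1],[0.1,-0.15,2,0,1],[0.1,-0.15,3.5,0,1],[0.1,-0.15,5,0,1],[0.1,-0.15,5.5,0,1]]]'; python3 -m pendant '[[[0,0,0.5,0,1],[0,0,1,0,1],[0,0,1.5,0,1],[0,0,2,0,1],[0,0,2.5,0,1]]]'; python3 -m pendant '[[[0,0,0.5,0,1],[0,0,1,0,1],[0,0,1.5,0,1],[0,0,2,0,1],[0,0,2.5,0,1]]]';python3 - <<'E'
from h import *
goto(.6235,-.233,.0985,-.145); print(arm.state()['wrist_force'],arm.state()['wrist_torque'])
E
```

```text
clock: 22.95
eef_pos: [0.6225, -0.232, 0.2027]
tcp_rot: [-0.002, 0.757, 0.654, -0.001]
wrist_force: [0.5, -0.6, -2.6]
gripper_width: 0.0281
grip_force: 69.9
clock: 23.45
eef_pos: [0.6237, -0.2329, 0.1801]
tcp_rot: [0.001, 0.757, 0.654, 0.0]
wrist_force: [-0.2, -1.2, -0.1]
gripper_width: 0.028
grip_force: 70.2
clock: 23.95
eef_pos: [0.6234, -0.2325, 0.1542]
tcp_rot: [-0.0, 0.756, 0.654, -0.0]
wrist_force: [0.7, -2.1, -0.4]
gripper_width: 0.0281
grip_force: 69.8
t 23.95 eef [ 0.6234 -0.2325  0.1542] yang -0.145 -> shift cm [-0.05  0.02  5.57] spin -0.0 j6 -0.33
[ 0.6658172  -2.05652925 -0.41153262] [-0.26836006 -0.00945984 -0.01311488]
```

```bash
python3 -m pendant '[[[0,0,0.5,0,1],[0,0,1,0,1],[0,0,1.5,0,1],[0,0,2,0,1],[0,0,2.4,0,1]]]'; python3 -m pendant '[[[0,0,0.2,0,1],[0,0,0.4,0,1],[0,0,0.6,0,1],[0,0,0.8,0,1],[0,0,1,0,1]]]'; python3 -m pendant '[[[0,0,0.2,0,1],[0,0,0.4,0,1],[0,0,0.6,0,1],[0,0,0.8,0,1],[0,0,0.8,0,1]]]'
```

```text
clock: 24.45
eef_pos: [0.6234, -0.2324, 0.1303]
tcp_rot: [-0.0, 0.756, 0.654, -0.0]
wrist_force: [-1.3, -1.2, -1.7]
gripper_width: 0.0278
grip_force: 69.8
clock: 24.95
eef_pos: [0.6235, -0.2325, 0.1208]
tcp_rot: [0.0, 0.756, 0.654, 0.0]
wrist_force: [0.1, -1.2, -1.6]
gripper_width: 0.0282
grip_force: 69.8
clock: 25.45
eef_pos: [0.6233, -0.2324, 0.1124]
tcp_rot: [-0.0, 0.756, 0.654, -0.0]
wrist_force: [0.0, -2.1, -2.3]
gripper_width: 0.0281
grip_force: 70.0
```

```bash
python3 -m pendant '[[[0,0,0.2,0,1],[0,0,0.4,0,1],[0,0,0.6,0,1],[0,0,0.8,0,1],[0,0,1,0,1]]]'; python3 -m pendant '[[[0,0,0.1,0,1],[0,0,0.2,0,1],[0,0,0.3,0,1],[0,0,0.3,0,1],[0,0,0.3,0,1]]]'; python3 -m pendant '[[[0,0,0.1,0,1],[0,0,0.2,0,1],[0,0,0.2,0,1],[0,0,0.2,0,1],[0,0,0.2,0,1]]]'
```

```text
clock: 25.95
eef_pos: [0.6234, -0.2325, 0.1025]
tcp_rot: [-0.0, 0.756, 0.654, -0.0]
wrist_force: [0.6, -1.3, -1.9]
gripper_width: 0.0283
grip_force: 69.9
clock: 26.45
eef_pos: [0.6234, -0.2324, 0.1]
tcp_rot: [0.0, 0.756, 0.654, -0.0]
wrist_force: [-1.8, -0.4, 0.4]
gripper_width: 0.0282
grip_force: 70.3
clock: 26.95
eef_pos: [0.6234, -0.2325, 0.0978]
tcp_rot: [0.0, 0.756, 0.654, -0.0]
wrist_force: [-1.6, -0.5, 1.7]
gripper_width: 0.0281
grip_force: 70.5
```

```bash
python3 -m pendant '[[[0,0,0.1,0,1],[0,0,0.2,0,1],[0,0,0.2,0,1],[0,0,0.2,0,1],[0,0,0.2,0,1]]]'; python3 -m pendant '[[[0,0,0.1,0,1],[0,0,0.1,0,1],[0,0,0.1,0,1],[0,0,0.1,0,1],[0,0,0.1,0,1]]]'
```

```text
clock: 27.45
eef_pos: [0.6235, -0.2325, 0.0958]
tcp_rot: [0.0, 0.756, 0.654, -0.0]
wrist_force: [-2.5, -0.4, 2.9]
gripper_width: 0.0283
grip_force: 70.7
clock: 27.95
eef_pos: [0.6235, -0.2325, 0.0947]
tcp_rot: [0.0, 0.756, 0.654, -0.0]
wrist_force: [-2.5, 0.9, 2.8]
gripper_width: 0.0284
grip_force: 70.6
```

```bash
python3 -m pendant '[[[0,0,0.1,0,1],[0,0,0.1,0,1],[0,0,0.1,0,1],[0,0,0.1,0,1],[0,0,0.1,0,1]]]'
```

```text
clock: 28.45
eef_pos: [0.6235, -0.2324, 0.0939]
tcp_rot: [0.0, 0.756, 0.654, 0.0]
wrist_force: [-2.6, 0.8, 3.7]
gripper_width: 0.0285
grip_force: 70.8
```

```bash
python3 -m pendant '[[[0,-0.05,0,0,1],[0,-0.1,0.05,0,1],[0,-0.1,0.1,0,1],[0,-0.1,0.1,0,1],[0,-0.1,0.1,0,1]]]'
```

```text
clock: 28.95
eef_pos: [0.6233, -0.2325, 0.0933]
tcp_rot: [0.001, 0.756, 0.654, 0.001]
wrist_force: [-0.1, 0.9, 4.7]
gripper_width: 0.0286
grip_force: 70.8
```

```bash
python3 -m pendant '[[[0,0,0.1,0,1],[0,0,0.1,0,1],[0,0,0.1,0,1],[0,0,0.1,0,1],[0,0,0.1,0,1]]]'
```

```text
clock: 29.45
eef_pos: [0.6233, -0.2325, 0.0924]
tcp_rot: [0.001, 0.756, 0.654, 0.001]
wrist_force: [-0.6, 1.0, 5.4]
gripper_width: 0.0283
grip_force: 70.8
```

```bash
python3 -m pendant '[[[0,0,0.1,0,1],[0,0,0.1,0,1],[0,0,0.1,0,1],[0,0,0.1,0,1],[0,0,0.1,0,1]]]'
```

```text
clock: 29.95
eef_pos: [0.6233, -0.2325, 0.0916]
tcp_rot: [0.001, 0.756, 0.654, 0.001]
wrist_force: [-1.0, 0.5, 6.8]
gripper_width: 0.0281
grip_force: 70.8
```

```bash
python3 -m pendant '[[[0,0,0.1,0,1],[0,0,0.1,0,1],[0,0,0.1,0,1],[0,0,0.1,0,1],[0,0,0.1,0,1]]]'
```

```text
clock: 30.45
eef_pos: [0.6233, -0.2325, 0.091]
tcp_rot: [0.001, 0.756, 0.654, 0.001]
wrist_force: [-1.9, 1.3, 8.6]
gripper_width: 0.0284
grip_force: 71.1
```

```bash
cat > knob.py <<'E'
from h import *
def kn(d,nm):
    M=merged([d]);D=M[:,:2]-[.6217,-.2355];a=-.145;c,s=np.cos(a),np.sin(a);X=(D@[c,s])*1000;Y=(D@[-s,c])*1000;z=M[:,2]*1000
    m=(abs(X)<20)&(Y>70)&(Y<115)&(z>120)&(z<158);print(nm,m.sum(),np.percentile(Y[m],[5,50,90,98]).round(1) if m.sum()>4 else '')
for n in('T','S'): kn(np.load('bay'+n+'.npz'),'init '+n)
for n in('top','side'): kn(cam(n),n)
E
python3 knob.py
```

```text
init T 47 [71.1 79.6 83.9 84.7]
init S 42 [77.2 84.2 86.5 87. ]
top 47 [71.2 79.7 83.9 84.8]
side 42 [77.7 84.4 86.  86.7]
```

```bash
python3 -m pendant '[[[0,0,0.05,0,1],[0,0,0.05,0,1],[0,0,0.05,0,1],[0,0,0.05,0,1],[0,0,0.05,0,1]]]'; python3 -m pendant '[[[0,0,-0.1,0,1],[0,0,-0.2,0,1],[0,0,-0.25,0,1],[0,0,-0.25,0,1],[0,0,-0.25,0,1]]]'
```

```text
clock: 31.05
eef_pos: [0.6233, -0.2326, 0.0908]
tcp_rot: [0.001, 0.756, 0.654, 0.001]
wrist_force: [-2.1, 1.0, 9.8]
gripper_width: 0.0284
grip_force: 71.3
clock: 31.55
eef_pos: [0.6233, -0.2325, 0.0924]
tcp_rot: [0.001, 0.756, 0.654, 0.001]
wrist_force: [-1.7, 0.3, 6.1]
gripper_width: 0.0285
grip_force: 70.9
```

```bash
python3 -m pendant '[[[0,-0.05,0.1,0,1],[0,-0.05,0.2,0,1],[0,-0.05,0.25,0,1],[0,-0.05,0.25,0,1],[0,-0.05,0.25,0,1]]]'; python3 -m pendant '[[[0,0,0.05,0,1],[0,0,0.05,0,1],[0,0,0.05,0,1],[0,0,0.05,0,1],[0,0,0.05,0,1]]]'; python3 -c "
from h import *
print(arm.state()['wrist_torque'])"; python3 knob.py|tail -2
```

```text
clock: 32.05
eef_pos: [0.6232, -0.2326, 0.0909]
tcp_rot: [0.002, 0.756, 0.654, 0.001]
wrist_force: [-1.2, 0.8, 10.1]
gripper_width: 0.0285
grip_force: 71.2
clock: 32.55
eef_pos: [0.6232, -0.2326, 0.0906]
tcp_rot: [0.002, 0.756, 0.654, 0.001]
wrist_force: [-1.8, 1.6, 11.2]
gripper_width: 0.0281
grip_force: 71.3
[ 0.21634063  0.21596334 -0.02842905]
top 47 [71.2 79.6 83.9 84.8]
side 41 [78.7 83.7 85.9 87.1]
```

```bash
python3 -m pendant '[[[0,0,-0.1,0,1],[0,0,-0.2,0,1],[0,0,-0.3,0,1],[0,0,-0.3,0,1],[0,0,-0.3,0,1]]]'; python3 -m pendant '[[[0,0,-0.1,0,1],[0,0,-0.1,0,1],[0,0,-0.1,0,1],[0,0,-0.1,0,1],[0,0,-0.1,0,1]]]'
```

```text
clock: 33.15
eef_pos: [0.6232, -0.2325, 0.0926]
tcp_rot: [0.001, 0.756, 0.654, 0.001]
wrist_force: [-0.1, 0.8, 5.2]
gripper_width: 0.0281
grip_force: 70.7
clock: 33.65
eef_pos: [0.6231, -0.2325, 0.0935]
tcp_rot: [0.001, 0.756, 0.654, 0.001]
wrist_force: [1.5, 0.8, 4.6]
gripper_width: 0.0282
grip_force: 70.7
```

```bash
python3 -m pendant '[[[0,0,-0.1,0,1],[0,0,-0.1,0,1],[0,0,-0.1,0,1],[0,0,-0.1,0,1],[0,0,-0.1,0,1]]]'; python3 -m pendant '[[[0,0,-0.1,0,1],[0,0,-0.1,0,1],[0,0,-0.1,0,1],[0,0,-0.1,0,1],[0,0,-0.1,0,1]]]'
```

```text
clock: 34.15
eef_pos: [0.6229, -0.2324, 0.0941]
tcp_rot: [0.001, 0.756, 0.654, 0.001]
wrist_force: [6.0, 0.4, 4.2]
gripper_width: 0.0282
grip_force: 70.3
clock: 34.65
eef_pos: [0.6228, -0.2324, 0.0944]
tcp_rot: [0.001, 0.757, 0.654, 0.001]
wrist_force: [6.9, -0.5, -0.7]
gripper_width: 0.0284
grip_force: 70.0
```

Lifting 1 mm made the force drop sharply from 4.2 to −0.7 N with almost no travel, so the bolt is holding the shoulder at home. I'll relieve the side load, release, withdraw and check.

```bash
python3 -m pendant '[[[0,0.05,0.05,0,1],[0,0.1,0.05,0,1],[0,0.1,0.05,0,1],[0,0.1,0.05,0,1],[0,0.1,0.05,0,1]]]';python3 -m pendant '[[[0,0,0,0,0.3],[0,0,0,0,0.15],[0,0,0,0,-0.1],[0,0,0,0,-0.2],[0,0,0,0,-0.2]]]' 40;python3 -m pendant '[[[0,0,-0.5,0,-0.2],[0,0,-2,0,-0.2],[0,0,-4.5,0,-0.4],[0,0,-8,0,-0.6],[0,0,-12,0,-1]]]';python3 -m pendant '[[[0,-4,-2,0,-1],[0,-8,-2,0,-1],[0,-12,-2,0,-1],[0,-16,-2,0,-1],[0,-18,-2,0,-1]]]';python3 - <<'E'
from h import *
T=cam('top');S=cam('side')
for nm,d in(('T',T),('S',S)):
    M=merged([d]);D=M[:,:2]-[.6217,-.2355];a=-.145;c,s=np.cos(a),np.sin(a);X=(D@[c,s])*1000;Y=(D@[-s,c])*1000;z=M[:,2]*1000
    m=(np.hypot(X,Y+8)<8)&(z<170);print(nm,'cap z',m.sum(),np.median(z[m]).round(1))
    m=(abs(X+8)<3.5)&(Y>3)&(Y<20)&(z<170);print(nm,'shoulder z',m.sum(),np.median(z[m]).round(1))
    m=(np.hypot(X,Y)<45)&(z>135)&(z<150)&(Y<10);print('cap ctr',X[m].mean().round(1),Y[m].mean().round(1))
uv=proj(T,[[.62,-.23,.1]])[0].astype(int);us=proj(S,[[.6,-.05,.1]])[0].astype(int);us[1]-=0
A=T['img'][uv[1]-40:uv[1]+40,uv[0]-40:uv[0]+40,::-1];B=S['img'][us[1]-75:us[1]+65,us[0]-70:us[0]+70,::-1]
cv2.imwrite('pics/fin.png',np.hstack([cv2.resize(cv2.convertScaleAbs(x,alpha=al),(400,400),interpolation=cv2.INTER_CUBIC) for x,al in((A,1.6),(B,1))]))
E
```

```text
clock: 35.15
eef_pos: [0.6229, -0.2324, 0.0943]
tcp_rot: [-0.0, 0.756, 0.654, -0.0]
wrist_force: [3.3, 0.5, 2.9]
gripper_width: 0.0281
grip_force: 70.2
clock: 35.65
eef_pos: [0.6225, -0.2324, 0.094]
tcp_rot: [-0.0, 0.756, 0.654, -0.0]
wrist_force: [0.4, -0.3, 0.6]
gripper_width: 0.0509
grip_force: 0.0
clock: 36.15
eef_pos: [0.6223, -0.2322, 0.2149]
tcp_rot: [-0.001, 0.756, 0.654, -0.001]
wrist_force: [0.4, 0.3, -0.2]
gripper_width: 0.0808
grip_force: 0.0
clock: 36.65
eef_pos: [0.4421, -0.2056, 0.235]
tcp_rot: [-0.0, 0.757, 0.654, -0.0]
wrist_force: [1.4, -0.2, -0.4]
gripper_width: 0.0851
grip_force: 0.0
T cap z 50 144.3
T shoulder z 38 125.3
cap ctr 0.4 -6.9
S cap z 15 144.4
S shoulder z 11 124.5
cap ctr -0.7 -3.4
```

View pics/fin.png

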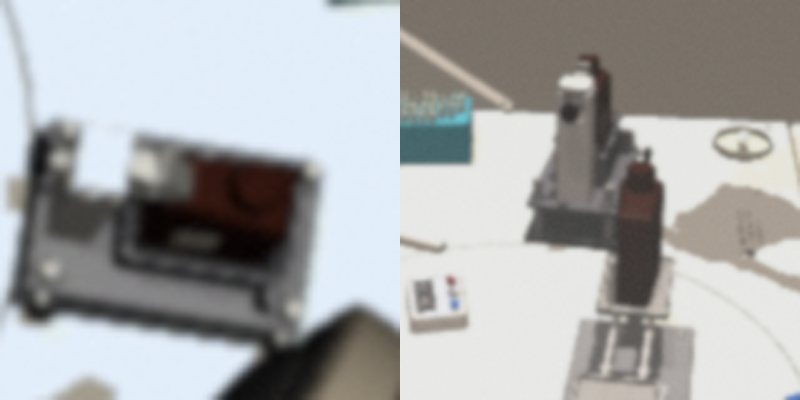

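The picture shows the bottle seated in the bay with the bolt over its shoulder at (165,175). The cap is at 0.1444, so the foot is at 0.0504, which is home. The other bottle stands on its pan at (638,240).

```bash
python3 -c "
from bench import job
print(job.job_done())"
```

```text
the job is handed in; nothing more can be done
None
```

The heavier bottle is latched fully home in the bay with its foot at 0.0504 m, the other bottle still stands on its pan, and the job was handed in at about 37 s (pressing peaked at about 11 N, going some 3 mm below home while I checked whether the catch had snapped).

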